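# Slide the thin steel rule off the shelf edge and return it to its rest

## Robot

A 6-joint arm with a two-finger parallel gripper is mounted at the origin on the work surface. World frame = base frame: x ahead of the robot, y to its left, z up, the work surface at z = 0. Lengths are in m, angles in rad, forces in N, time in s.
With the tool pointing down it reaches from about 0.375 to 0.975 m from the base axis. Payload 3.8 kg.
Tool frame: the origin (TCP) lies between the finger pads; the fingertips stand 17 mm ahead of it and the grasp point (between the pads) lies 2 mm behind it; z points along the fingers, y is the line along which they close (so a half turn about z gives the same grasp; the last joint's range is limited). The gripper opens to 85 mm and grips with 20 to 120 N. Pads are 22 mm wide; open, the fingers measure 114 mm over their backs; the gripper's body (76 mm by 85 mm) begins 54 mm behind the grasp point. The pads swing forward as they close: fully open they stand 13 mm farther back than shut.
Start: joints at [-1.337, 0.264, 1.604, -0, 1.274, -0.037], TCP at [0.181, -0.65, 0.248] pointing down, gripper open.
Joint ranges: [-2.63, 2.63], [-0.94, 2.18], [0.31, 2.57], [-1.31, 4.45], [0, 2.66], [-2.55, 2.55]. Speed limits (rad/s): [2.57, 2.57, 3.14, 3.14, 3.14, 3.14].

## Interface

Orientations are given as a rotation vector (axis times angle).
In Python, from workcell import bot gives the robot as it stands.
- The arm moves only by the tool play_rows, never from a script. Its argument "steps" is one flat list of numbers, 4 for each row, row after row: the shift along the tool's x, y, z in m, then the turn about the tool's z in rad. A call has 1 to 10 rows; each row is the pose to reach, as a shift and turn from the pose commanded when the call began, along the tool's axes at that moment; what a row does not reach only later rows make up. A row lasts 1/8 s, in which the tool goes at most 62.5 mm and 10.7 degrees, less where a joint would pass 70% of its speed; a pose out of reach is approached as far as the arm can. A call with a gripper value outside its range is refused whole. "jaw" is the closure in counts, from 0 (fully open) to 255 (shut), set as the call begins (left out, the last holds). The fingers move at their own pace and stop on an object; "grip_force" is the grip in N (left out, the last holds). Time passes only in rows, so rows that repeat a pose let the fingers close. It gives the time, the measured TCP pose, the force, the opening and the grip force at its end, in the units of the state.
- bot.read_state(): the state, without advancing time (a new reading comes with each control period).
- bot.read_camera(name): name is "scene" or "top" or "wrist"; returns a dict with "pixels" (480x640x3 uint8, blue, green, red), "mtx" (3x3 intrinsics, pixels), "R" (3x3) and "t" (3): a world point X has camera coordinates R X + t. Camera axes: x right, y down, z forward; pixel columns grow to the right and rows downward; lengths in m; the calibration is good to about 2 mm. The wrist camera is an equidistant fisheye: a pixel r from the principal point sees the ray r / f radians off the axis. A picture is of the moment at which its call begins. There is no depth.
- bot.finish_job(): hands the job in; it is judged then, once.
The state is a dict: "time": time; "q": joint angles; "joint_vel": joint speeds; "joint_torque": joint torques, N m; "tool_pos": TCP position; "tcp_rot": TCP orientation; "wrist_force": force on the tool from outside, world axes, zero at the start; "torque": the same for the moment, N m; "width": opening from 0.0 (shut) to 1.0 (fully open); "grip_force": force on a finger pad.
Only numpy, scipy, OpenCV 4.12 (cv2) and the standard library are available. Lean on these libraries where they do the work, as an engineer would, in place of code of your own. Each camera call takes 0.05 s, during which the arm holds its last target. There are 200 camera calls.

## Task

The thin steel snow rule belongs back on its grooved wooden rest, but it lies flat on the low shelf under the open padlock. Set the padlock down flat in the middle of the coaster, then slide the rule forward past the tin and the whistle until its end sticks out at least 3 cm over the shelf's front edge, pick it up there and lay it flat in the groove of the rest, with about the same length sticking out either side. Leave the other things on the shelf and the torch where they are, and the coaster too.

Things in the scene. Friction and masses are not known exactly. Their poses are not given: they have to be found in the camera images.
- rule: thin stainless steel rule with tick marks, 180 x 36 x 3 mm, about 150 g, flat on the low shelf under the padlock. Origin: centre of underside; x along it, -x end nearer the shelf's front. Too flat to grip well on the shelf; a closed fingertip pressed on its top (5 to 15 N) drags it over the smooth varnish. Overhanging, it is gripped from above by its long sides. Tips if half overhangs. May lie either way round in the rest
- riser: low open wooden shelf standing fixed on the bench, board 290 mm (x) by 360 mm (y), 18 mm thick, its top 70 mm above the bench, on two end panels. Origin: at bench height under the board's centre; x points from its front edge (x = -145 mm, facing the robot) to its back, y to its left, z up. It stands to the left or to the right on the bench.
- shelf_front_edge (a point): middle of the shelf's front top edge, 70 mm above the bench; axes as the shelf's (x points back over the shelf, y along the edge)
- padlock: black steel padlock lying flat on the rule, about 220 g: body 40 (x) x 46 (y) x 22 (z) mm, with an open steel shackle reaching out to 51 mm from the origin on its +x side (bar 8 mm thick, 35 mm wide). Origin: centre of the body's underside, which lies on the rule's top; grip it by the body, across y
- coaster: round blue ceramic coaster lying loose on the bench in front of the rest, 100 mm across, 8 mm thick. Origin: centre of its underside; z up
- rest: fixed wooden block, 100 (x) x 75 (y) mm, with an open-ended groove along x: floor 35 mm above the bench, 47 mm wide, between lips 14 mm thick whose tops are 47 mm above the bench. Origin: centre of its underside. It stands on the other side of the bench from the shelf, the groove running roughly along world y. The rule, when home, sticks out about 40 mm at each end
- groove (a point): centre of the groove's floor, 35 mm above the bench; x along the groove, z up
- tin: round tin, 58 mm across, 22 mm high, near the shelf's front edge; leave alone. Origin: centre of its underside
- whistle: red plastic whistle, 47 x 20 x 21 mm (its x reaches from -21 to +27 mm), lying near the shelf's front edge about 130 mm to the left of the tin (towards the shelf's +y); leave alone. Origin: underside, near its middle
- probe: stainless thermometer probe lying on the shelf near its left (+y) end, 134 mm long, thin stem to its -x side (115 mm) and a 25 mm dial head to +x (19 mm); leave alone. Origin: underside, where stem meets head
- key: brass key, 76 x 26 x 5 mm, lying on the shelf near its right (-y) end; leave alone. Origin: underside, near its middle
- torch: small hand torch, 105 mm long, up to 32 mm thick, lying on the bench behind the rest; leave alone. Origin: underside, near its middle
- rule_near_end (a point): middle of the rule's -x end (90 mm from its origin), half way up its thickness
- rule_far_end (a point): middle of the rule's +x end, likewise
Mind the look-alikes: they are no part of the job. Of the things that look like the coaster, the largest one is meant. What is shaped like the padlock but white is not meant.

How it is judged:
By the outcome, as a careful person would: the job done as asked, in the order asked, and still so for the second after the job is handed in, with the robot touching nothing.
It also fails if it takes over 72 s, if anything falls off the work surface, if the arm or the gripper's body presses on something with over 40 N, if the wrist force passes 120 N, or if a joint passes its speed limit or range.

## Working session

There is one attempt and no reset: what is moved stays moved. The work goes in short steps, Python scripts to look and compute and a tool call to move; the robot and the scene stay as the last step left them, time stands still between calls to the robot, and variables do not carry over. Pictures are saved under pics/ and viewed, at most 10 in all, crops included, and the job is handed in when it is done.

Besides the shell and the picture viewer there is one more tool, called after "Request:" as name(argument=value, ...) on one line, values as JSON. play_rows: Moves the arm, as the interface text tells. Its arguments: {"type":"object","properties":{"steps":{"type":"array"},"jaw":{"type":"number"},"grip_force":{"type":"number"}},"required":["steps"]}

```bash
mkdir -p pics; ls; python3 - <<'E'
from workcell import bot
import cv2,pickle
for n in("scene","top"):
    c=bot.read_camera(n); cv2.imwrite(f"pics/{n}0.png",c["pixels"]); pickle.dump(c,open(f"pics/{n}0.pkl","wb"))
    print(n,c["mtx"].tolist(),c["R"].round(4).tolist(),c["t"].round(4).tolist())
print(bot.read_state())
E
```

```text
pics
scene [[491.2999916983076, 0.0, 323.4915540634183], [0.0, 491.2999916983076, 240.68170329765155], [0.0, 0.0, 1.0]] [[-0.7562, 0.6542, -0.0169], [0.4564, 0.5087, -0.73], [-0.469, -0.5598, -0.6832]] [0.4517, -0.1969, 1.4632]
top [[434.35049525311393, 0.0, 321.11032668081634], [0.0, 434.35049525311393, 236.11045046757857], [0.0, 0.0, 1.0]] [[0.0058, -1.0, -0.0042], [-0.9979, -0.0055, -0.0639], [0.0639, 0.0045, -0.9979]] [0.0098, 0.5706, 0.8233]
{'time': 0.1, 'q': array([-1.33689932e+00,  2.64661595e-01,  1.60525918e+00, -2.49261845e-05,
        1.27369789e+00, -3.68892191e-02]), 'joint_vel': array([-0.00079825,  0.00055003, -0.00243003,  0.00177442,  0.00107259,
       -0.00226928]), 'joint_torque': array([-4.56086718e-04, -5.16709399e+01, -3.68589520e+01, -1.23231139e-04,
        6.22252017e-03, -3.64891127e-05]), 'tool_pos': array([ 0.18040553, -0.64978627,  0.24708568]), 'tcp_rot': array([-3.11084490e+00, -4.23791214e-01,  3.49998070e-04]), 'wrist_force': array([-1.02974037, -0.20509524,  0.09213441]), 'torque': array([-0.03430893, -0.01969569,  0.03130276]), 'grip_force': 0.0, 'width': 1.0011495725302029}
```

View pics/top0.png

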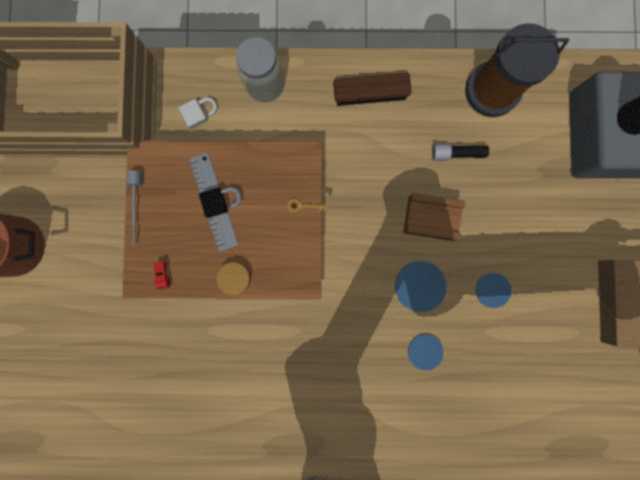

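View pics/scene0.png

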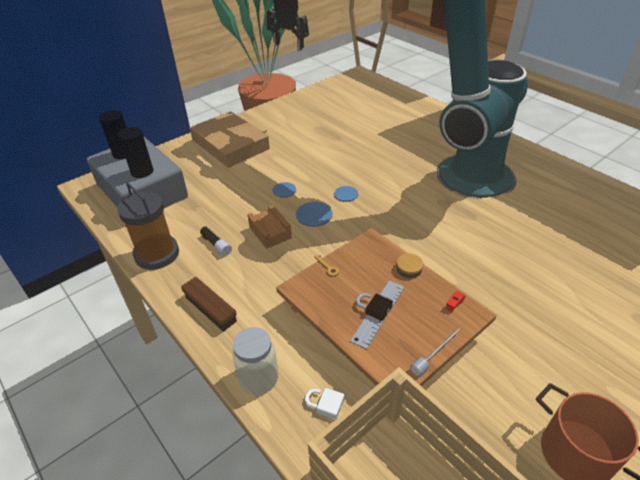

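The top view shows the shelf at about (123–322, 141–298), with the rule running from (202,155) to (229,248) and the padlock at (213,202). The tin at (233,279) blocks the straight way forward, and the whistle is at (161,275). The large coaster is at (421,287) and the rest at (434,217). Next I measure these positions.

```bash
cat > h.py <<'E'
import numpy as np,cv2,pickle
from workcell import bot
def px2w(c,uv,z):
    """pixels -> world points on plane z (pinhole cameras)"""
    uv=np.atleast_2d(np.asarray(uv,float)); d=np.c_[uv,np.ones(len(uv))]@np.linalg.inv(c["mtx"]).T@c["R"]
    o=-c["R"].T@c["t"]; return o+d*((z-o[2])/d[:,2:])
def wrist2w(c,uv,z):
    """the same for the equidistant fisheye"""
    uv=np.atleast_2d(np.asarray(uv,float)); K=c["mtx"]
    a=(uv-K[:2,2])/[K[0,0],K[1,1]]; r=np.linalg.norm(a,axis=1,keepdims=True)
    d=np.c_[a/np.maximum(r,1e-9)*np.sin(r),np.cos(r)]@c["R"]
    o=-c["R"].T@c["t"]; return o+d*((z-o[2])/d[:,2:])
def w2px(c,X):
    p=np.atleast_2d(X)@c["R"].T+c["t"]; p=p@c["mtx"].T; return p[:,:2]/p[:,2:]
def blobs(mask,amin=40):
    n,l,s,ce=cv2.connectedComponentsWithStats(mask.astype(np.uint8)); 
    return [(np.argwhere(l==i)[:,::-1],s[i]) for i in range(1,n) if s[i][4]>amin]
E
python3 - <<'E'
from h import *
c=pickle.load(open("pics/top0.pkl","rb")); im=c["pixels"]; hsv=cv2.cvtColor(im,cv2.COLOR_BGR2HSV)
H,S,V=[hsv[...,i].astype(int) for i in range(3)]
def show(n,m,z):
    for p,s in blobs(m):
        r=cv2.minAreaRect(p.astype(np.float32)); b=px2w(c,cv2.boxPoints(r),z)[:,:2]
        print(n,s.tolist(),"mid",px2w(c,[p.mean(0)],z)[0,:2].round(4),"rectmid",b.mean(0).round(4),"box",b.round(3).tolist())
show("coaster",(H>95)&(H<115)&(S>120),.008)
roi=np.zeros(H.shape,bool); roi[141:300,124:322]=1
show("red",roi&((H<5)|(H>172))&(S>180),.085)
show("grey",roi&(S<50)&(V>90),.073)
show("black",roi&(V<45),.09)
show("tin",roi&(H>15)&(H<25)&(S>120)&(np.indices(H.shape)[1]<260),.092)
cr=cv2.resize(im[135:305,120:330],None,fx=3.5,fy=3.5,interpolation=cv2.INTER_CUBIC); cv2.imwrite("pics/c1.png",cr)
cr=cv2.resize(im[180:320,380:520],None,fx=4,fy=4,interpolation=cv2.INTER_CUBIC); cv2.imwrite("pics/c2.png",cr)
E
```

```text
coaster [406, 265, 15, 16, 46] mid [ 0.5018 -0.1668] rectmid [ 0.501  -0.1682] box [[0.509, -0.152], [0.519, -0.165], [0.493, -0.184], [0.483, -0.172]]
coaster [397, 276, 30, 34, 246] mid [ 0.4631 -0.16  ] rectmid [ 0.4618 -0.1617] box [[0.436, -0.13], [0.495, -0.139], [0.487, -0.193], [0.429, -0.184]]
coaster [479, 279, 30, 27, 254] mid [ 0.4598 -0.3239] rectmid [ 0.4619 -0.3208] box [[0.476, -0.287], [0.494, -0.34], [0.448, -0.354], [0.43, -0.302]]
coaster [410, 336, 32, 32, 435] mid [ 0.3487 -0.1887] rectmid [ 0.3487 -0.1875] box [[0.361, -0.147], [0.39, -0.196], [0.337, -0.228], [0.308, -0.179]]
red [154, 262, 15, 27, 264] mid [0.4947 0.2975] rectmid [0.4957 0.2965] box [[0.518, 0.31], [0.519, 0.287], [0.474, 0.283], [0.472, 0.306]]
grey [190, 153, 28, 39, 661] mid [0.6841 0.2292] rectmid [0.6838 0.2289] box [[0.709, 0.257], [0.721, 0.223], [0.659, 0.201], [0.647, 0.235]]
grey [126, 170, 12, 76, 298] mid [0.6426 0.3577] rectmid [0.6177 0.3586] box [[0.686, 0.371], [0.687, 0.351], [0.549, 0.346], [0.549, 0.366]]
grey [221, 187, 20, 21, 136] mid [0.6401 0.1742] rectmid [0.6399 0.1755] box [[0.65, 0.197], [0.663, 0.175], [0.63, 0.154], [0.617, 0.176]]
grey [209, 213, 29, 38, 696] mid [0.5744 0.1909] rectmid [0.5744 0.1911] box [[0.598, 0.219], [0.61, 0.184], [0.551, 0.163], [0.539, 0.198]]
black [200, 188, 27, 29, 557] mid [0.6256 0.2057] rectmid [0.6259 0.2056] box [[0.642, 0.231], [0.653, 0.193], [0.61, 0.18], [0.598, 0.218]]
tin [216, 261, 34, 35, 907] mid [0.4912 0.1678] rectmid [0.4912 0.1681] box [[0.521, 0.198], [0.521, 0.14], [0.462, 0.139], [0.461, 0.196]]
```

View pics/c1.png

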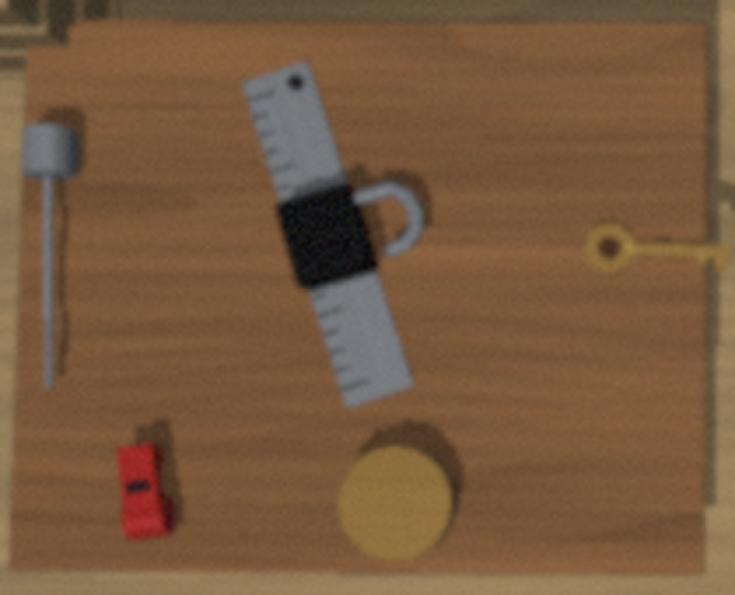

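View pics/c2.png

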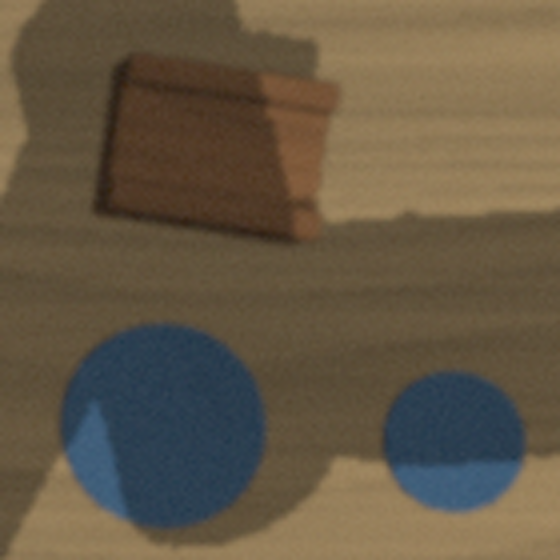

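The crops give the rule corners (243,80), (308,62), (413,383), (347,407), with the padlock's shackle pointing to −y. The coaster centre is at crop (164,425), and the top of the rest has corners at about (133,55), (340,85), (318,240) and (107,212). Next I work out the poses and the approach.

```bash
cat >> h.py <<'E'
from scipy.spatial.transform import Rotation as Ro
def go(pos,yaw,s=None):
    """shift/turn (tool axes) from the present pose to pos with the tool's y line at world angle yaw (deg, mod 180)"""
    s=s or bot.read_state(); R=Ro.from_rotvec(s["tcp_rot"]).as_matrix()
    d=R.T@(np.array(pos)-s["tool_pos"]); y0=np.degrees(np.arctan2(R[1,1],R[0,1]))
    t=-((yaw-y0+90)%180-90)   # tool z is down
    print("go",d.round(4),"turn",np.radians(t).round(4),"alt",np.radians(t-np.sign(t)*180).round(3),"q6",s["q"][5].round(2),"yaw now",y0.round(1),"t",round(s["time"],2)); return d,t
E
python3 - <<'E'
from h import *
c=pickle.load(open("pics/top0.pkl","rb"))
f=lambda a,s,o:(np.array(a)+.5)/s-.5+np.array(o)
A=lambda a,z:px2w(c,f(a,3.5,(120,135)),z)[:,:2]
B=lambda a,z:px2w(c,f(a,4,(380,180)),z)[:,:2]
print("cam",-c["R"].T@c["t"])
r=A([(243,80),(308,62),(413,383),(347,407)],.073);d=(r[0]+r[1]-r[2]-r[3])/2
print("rule",r.round(4).tolist(),r.mean(0),np.linalg.norm(d),np.degrees(np.arctan2(d[1],d[0])))
p=A([(280,207),(348,184),(378,268),(302,288)],.095);print("lock",p.round(4).tolist(),p.mean(0))
print("shelf",A([(12,569),(703,572),(706,22),(70,22)],.07).round(4).tolist())
print("coaster",B([(164,425)],.008),np.ptp(B([(62,425),(266,425)],.008),axis=0))
q=B([(133,55),(340,85),(318,240),(107,212)],.047);print("rest",q.round(4).tolist(),q.mean(0))
print(Ro.from_rotvec(bot.read_state()["tcp_rot"]).as_matrix().round(3).tolist())
go([.626,.206,.2],17)
w=bot.read_camera("wrist");print(w["mtx"].tolist(),(-w["R"].T@w["t"]).round(3))
E
```

```text
cam [0.51672451 0.00923649 0.85808351]
rule [[0.7102, 0.2559], [0.7199, 0.222], [0.5517, 0.1638], [0.5391, 0.1977]] [0.6302489  0.20985878] 0.1793301131677351 18.921669112834703
lock [[0.6396, 0.2286], [0.6516, 0.1943], [0.6088, 0.1782], [0.5984, 0.2165]] [0.62461379 0.20438918]
shelf [[0.4547, 0.3697], [0.4553, 0.0133], [0.7431, 0.0134], [0.7415, 0.349]]
coaster [[ 0.47523703 -0.18103394]] [0.00059062 0.09910198]
rest [[0.6502, -0.1593], [0.6365, -0.2563], [0.5635, -0.2449], [0.5761, -0.1466]] [ 0.60655718 -0.20175562]
[[0.964, 0.267, -0.0], [0.267, -0.964, 0.002], [0.0, -0.002, -1.0]]
go [ 0.6583 -0.7053  0.0485] turn 1.5449 alt -1.597 q6 -0.04 yaw now -74.5 t 0.1
[[371.64829954431775, 0.0, 320.73859819490445], [0.0, 371.64829954431775, 233.3370923010885], [0.0, 0.0, 1.0]] [ 0.253 -0.631  0.373]
```

Request:
play_rows(steps=[0.656,-0.705,0.05,-1.62,0.656,-0.705,0.05,-1.62,0.656,-0.705,0.05,-1.62,0.656,-0.705,0.05,-1.62,0.656,-0.705,0.05,-1.62,0.656,-0.705,0.05,-1.62,0.656,-0.705,0.05,-1.62,0.656,-0.705,0.05,-1.62,0.656,-0.705,0.05,-1.62,0.656,-0.705,0.05,-1.62])

```text
time: 1.4
tool_pos: [0.4685, -0.0944, 0.2159]
tcp_rot: [1.837, 2.547, 0.0]
wrist_force: [1.8, -0.2, -0.4]
width: 0.998
grip_force: 0.0
```

```bash
python3 - <<'E'
from h import *
go([.6246,.2044,.18],19)
E
```

```text
go [0.2343 0.2424 0.0358] turn -0.0106 alt 3.131 q6 -0.57 yaw now 18.4 t 1.4
```

Request:
play_rows(steps=[0.234,0.242,0.036,0,0.234,0.242,0.036,0,0.234,0.242,0.036,0,0.234,0.242,0.036,0,0.234,0.242,0.036,0,0.234,0.242,0.036,0,0.234,0.242,0.036,0,0.234,0.242,0.036,0])

```text
time: 2.4
tool_pos: [0.6235, 0.2011, 0.1794]
tcp_rot: [-1.839, -2.547, 0.002]
wrist_force: [-1.4, -0.0, 0.9]
width: 1.003
grip_force: 0.0
```

```bash
python3 - <<'E'
from h import *
w=bot.read_camera("wrist"); cv2.imwrite("pics/w1.png",w["pixels"]); pickle.dump(w,open("pics/w1.pkl","wb"))
hsv=cv2.cvtColor(w["pixels"],cv2.COLOR_BGR2HSV)
for p,s in blobs(hsv[...,2]<45,300):
    r=cv2.minAreaRect(p.astype(np.float32)); b=wrist2w(w,cv2.boxPoints(r),.095)[:,:2]; print(s.tolist(),b.mean(0).round(4),b.round(4).tolist())
go([.6246,.2044,.12],19); print(bot.read_state()["tool_pos"])
E
```

```text
[123, 187, 44, 65, 486] [0.5138 0.1876] [[0.4912, 0.1984], [0.5049, 0.2099], [0.536, 0.1773], [0.523, 0.1647]]
[293, 204, 76, 69, 4929] [0.6264 0.2078] [[0.6113, 0.1802], [0.5988, 0.2212], [0.6403, 0.235], [0.6554, 0.1947]]
[5, 297, 633, 183, 54974] [ 0.6931 -0.012 ] [[0.2722, -0.3361], [0.3771, 0.0678], [0.899, 0.2407], [1.224, -0.0203]]
go [0.0031 0.0022 0.0597] turn -0.0123 alt 3.129 q6 -0.05 yaw now 18.3 t 2.45
[0.62353801 0.20077214 0.17971887]
```

View pics/w1.png

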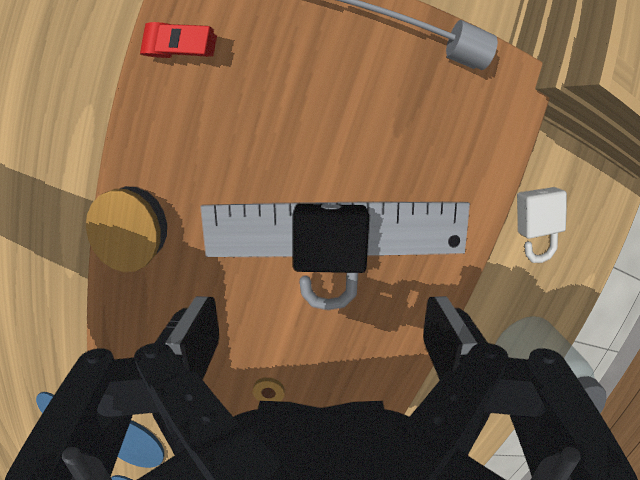

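The wrist view shows the padlock body at (331,238), between the open fingers, whose tips are at about (215,299) and (427,299). From those I work out how far ahead of the TCP the tips stand.

```bash
python3 - <<'E'
from h import *
w=pickle.load(open("pics/w1.pkl","rb")); s=bot.read_state(); T=Ro.from_rotvec(s["tcp_rot"]).as_matrix()
o=-w["R"].T@w["t"]; print("cam in tool",(T.T@(o-s["tool_pos"])).round(4))
K=w["mtx"]
for uv in [(217,299),(213,354),(425,299),(190,297)]:
    a=(np.array(uv)-K[:2,2])/K[0,0]; r=np.linalg.norm(a); d=T.T@w["R"].T@np.r_[a/r*np.sin(r),np.cos(r)]
    c=T.T@(o-s["tool_pos"]); k=(np.sign(d[1])*.0425-c[1])/d[1]; print(uv,(c+k*d).round(4))
go([.625,.206,.097],18.6)
E
```

```text
cam in tool [ 0.0748 -0.0009 -0.1259]
(217, 299) [ 0.007  -0.0425  0.0034]
(213, 354) [-0.0096 -0.0425 -0.0115]
(425, 299) [0.0045 0.0425 0.0082]
(190, 297) [ 0.0221 -0.0425 -0.0248]
go [0.0045 0.0031 0.0827] turn -0.0053 alt 3.136 q6 -0.05 yaw now 18.3 t 2.45
```

Request:
play_rows(steps=[0.004,0.003,0.05,0,0.004,0.003,0.05,0,0.004,0.003,0.07,0,0.004,0.003,0.075,0,0.004,0.003,0.08,0,0.004,0.003,0.082,0,0.004,0.003,0.082,0,0.004,0.003,0.082,0])

```text
time: 3.45
tool_pos: [0.626, 0.2068, 0.0983]
tcp_rot: [1.839, 2.547, 0.001]
wrist_force: [0.3, -0.5, 0.8]
width: 0.998
grip_force: 0.0
```

Request:
play_rows(steps=[0,0,0.01,0,0,0,0.01,0,0,0,0.01,0,0,0,0.01,0,0,0,0.01,0,0,0,0.01,0], jaw=170, grip_force=40)

```text
time: 4.2
tool_pos: [0.6259, 0.2067, 0.0879]
tcp_rot: [1.839, 2.547, 0.001]
wrist_force: [0.9, 0.6, 0.1]
width: 0.525
grip_force: 42.6
```

Request:
play_rows(steps=[0,0,-0.01,0,0,0,-0.03,0,0,0,-0.07,0,0,0,-0.09,0,0,0,-0.09,0])

```text
time: 4.82
tool_pos: [0.6274, 0.2071, 0.1812]
tcp_rot: [1.837, 2.544, 0.007]
wrist_force: [0.5, -0.0, -2.2]
width: 0.529
grip_force: 41.8
```

```bash
python3 - <<'E'
from h import *
w=bot.read_camera("wrist"); t=bot.read_camera("top"); pickle.dump(t,open("pics/t2.pkl","wb"))
cv2.imwrite("pics/w2.png",w["pixels"])
s=bot.read_state(); go([.4752,-.181,.12],-20,s);go([.4752,-.181,.12],18.6,s)
# free coaster position, now sunlit
hsv=cv2.cvtColor(t["pixels"],cv2.COLOR_BGR2HSV); H,S=hsv[...,0].astype(int),hsv[...,1].astype(int)
for p,b in blobs((H>95)&(H<118)&(S>100),200):
    (x,y),r=cv2.minEnclosingCircle(p.astype(np.float32)); print(b.tolist(),(x,y),r,px2w(t,[(x,y)],.008)[0])
E
```

```text
go [-0.3206 -0.2642  0.0575] turn 0.6691 alt -2.473 q6 -0.04 yaw now 18.3 t 4.92
go [-0.3206 -0.2642  0.0575] turn -0.0046 alt 3.137 q6 -0.04 yaw now 18.3 t 4.92
[396, 262, 49, 49, 1891] (420.2903137207031, 285.8427429199219) 24.864011764526367 [ 0.47529558 -0.18038414  0.008     ]
[477, 274, 33, 33, 871] (492.76922607421875, 289.9615478515625) 16.858585357666016 [ 0.4681743  -0.32097299  0.008     ]
[409, 335, 33, 34, 889] (425.23529052734375, 351.5367736816406) 17.138952255249023 [ 0.34945151 -0.18878917  0.008     ]
```

View pics/w2.png

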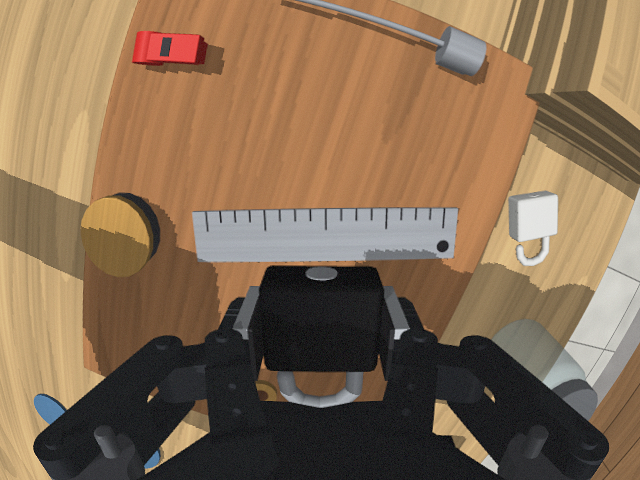

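The padlock is held squarely by its body, and the rule stayed put at (193–458, 208–262). Next I carry the padlock to the coaster.

Request:
play_rows(steps=[-0.321,-0.264,0.04,0.67,-0.321,-0.264,0.04,0.67,-0.321,-0.264,0.04,0.67,-0.321,-0.264,0.04,0.67,-0.321,-0.264,0.04,0.67,-0.321,-0.264,0.04,0.67,-0.321,-0.264,0.04,0.67,-0.321,-0.264,0.058,0.67,-0.321,-0.264,0.058,0.67,-0.321,-0.264,0.058,0.67])

```text
time: 6.18
tool_pos: [0.4759, -0.1799, 0.1191]
tcp_rot: [-2.572, -1.802, 0.001]
wrist_force: [-0.1, 0.8, -2.2]
width: 0.537
grip_force: 42.0
```

```bash
python3 - <<'E'
from h import *
go([.4755,-.1805,.025],-20)
E
```

```text
go [-0.0008 -0.      0.0941] turn 0.0005 alt -3.141 q6 -0.06 yaw now -20.0 t 6.17
```

Request:
play_rows(steps=[0,0,0.04,0,0,0,0.075,0,0,0,0.085,0,0,0,0.09,0,0,0,0.093,0,0,0,0.095,0,0,0,0.095,0,0,0,0.095,0])

```text
time: 7.18
tool_pos: [0.4764, -0.1813, 0.0253]
tcp_rot: [2.574, 1.8, 0.001]
wrist_force: [-0.2, 0.3, -2.0]
width: 0.523
grip_force: 42.0
```

Not touching yet, so I lower in small steps.

Request:
play_rows(steps=[0,0,0.001,0,0,0,0.002,0,0,0,0.0025,0,0,0,0.0025,0])

```text
time: 7.68
tool_pos: [0.4762, -0.1812, 0.0229]
tcp_rot: [-2.574, -1.801, 0.0]
wrist_force: [-2.3, 0.6, 4.7]
width: 0.529
grip_force: 43.5
```

Request:
play_rows(steps=[0,0,0,0,0,0,0,0,0,0,0,0,0,0,0,0,0,0,-0.02,0,0,0,-0.06,0,0,0,-0.11,0,0,0,-0.15,0,0,0,-0.15,0,0,0,-0.15,0], jaw=0)

```text
time: 8.93
tool_pos: [0.4756, -0.1809, 0.1718]
tcp_rot: [-2.574, -1.8, 0.001]
wrist_force: [-0.4, 0.8, -0.9]
width: 1.001
grip_force: 0.0
```

```bash
python3 - <<'E'
from h import *
w=bot.read_camera("wrist"); cv2.imwrite("pics/w3.png",w["pixels"])
hsv=cv2.cvtColor(w["pixels"],cv2.COLOR_BGR2HSV); H,S,V=[hsv[...,i].astype(int) for i in range(3)]
for p,b in blobs((H>95)&(H<118)&(S>100),1500):
    h=cv2.convexHull(p.astype(np.int32))[:,0]; X=wrist2w(w,h,.008)[:,:2].astype(np.float32); print("coaster",b.tolist(),cv2.minEnclosingCircle(X))
for p,b in blobs(V<45,1000):
    r=cv2.minAreaRect(p.astype(np.float32)); print(b.tolist(),[wrist2w(w,cv2.boxPoints(r),z)[:,:2].mean(0).round(4) for z in (.03,.02)],wrist2w(w,cv2.boxPoints(r),.03).round(4).tolist())
# rule on the shelf from the top view after the lock left
t=bot.read_camera("top"); pickle.dump(t,open("pics/t3.pkl","wb"))
h2=cv2.cvtColor(t["pixels"],cv2.COLOR_BGR2HSV); roi=np.zeros(h2.shape[:2],bool); roi[141:300,150:260]=1
for p,b in blobs(roi&(h2[...,1]<60)&(h2[...,2]>80),300):
    r=cv2.minAreaRect(p.astype(np.float32)); X=px2w(t,cv2.boxPoints(r),.073)[:,:2]; print("rule",b.tolist(),X.mean(0),X.round(4).tolist())
go([.63,.21,.17],0); 
E
```

```text
coaster [262, 155, 121, 117, 7471] ((0.4761338531970978, -0.18248793482780457), 0.04953237622976303)
coaster [158, 236, 71, 70, 3683] ((0.35096973180770874, -0.190749391913414), 0.034337956458330154)
coaster [331, 323, 70, 58, 3166] ((0.46921852231025696, -0.3222409784793854), 0.03447877988219261)
[593, 187, 26, 71, 1533] [array([ 0.7287, -0.2724]), array([ 0.7371, -0.2784])] [[0.7153, -0.2321, 0.03], [0.7484, -0.2421, 0.03], [0.743, -0.3146, 0.03], [0.7079, -0.3006, 0.03]]
[292, 194, 61, 55, 3141] [array([ 0.4767, -0.1811]), array([ 0.4757, -0.1837])] [[0.4631, -0.1538, 0.03], [0.5046, -0.1689, 0.03], [0.4911, -0.2087, 0.03], [0.4479, -0.193, 0.03]]
[5, 297, 635, 183, 57044] [array([ 0.3747, -0.4703]), array([ 0.37  , -0.4837])] [[-0.3019, -0.4576, 0.03], [0.1194, -0.1389, 0.03], [0.7797, -0.3807, 0.03], [0.9017, -0.9042, 0.03]]
rule [189, 153, 49, 99, 1980] [0.62926393 0.20988783] [[0.7086, 0.2569], [0.7205, 0.2215], [0.5497, 0.1631], [0.5382, 0.1981]]
go [0.4201 0.0118 0.0005] turn -0.35 alt 2.792 q6 -0.06 yaw now -20.1 t 9.03
```

View pics/w3.png

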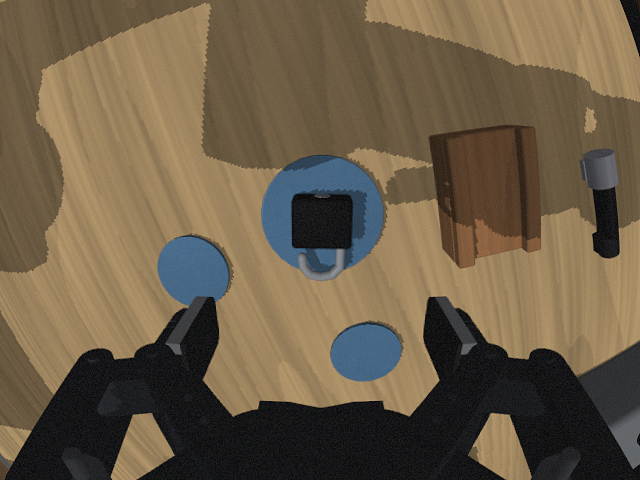

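The padlock lies flat on the coaster at (322,221), within 2 mm of the middle. Next I close the fingers and go over the middle of the rule with the tool's y across it.

Request:
play_rows(steps=[0.42,0.012,0,-2.25,0.42,0.012,0,-2.25,0.42,0.012,0,-2.25,0.42,0.012,0,-2.25,0.42,0.012,0,-2.25,0.42,0.012,0,-2.25,0.42,0.012,0,-2.25,0.42,0.012,0,-2.25,0.42,0.012,0,-2.25,0.42,0.012,0,-2.25], jaw=255)

```text
time: 10.28
tool_pos: [0.6301, 0.2093, 0.1695]
tcp_rot: [-0.061, -3.137, 0.002]
wrist_force: [-1.6, 0.5, -0.5]
width: -0.005
grip_force: 0.0
```

```bash
python3 - <<'E'
from h import *
go([.629,.21,.097],108.8)
E
```

```text
go [0.0008 0.0007 0.0725] turn -0.3671 alt 2.774 q6 -1.25 yaw now 87.8 t 10.28
```

Request:
play_rows(steps=[0.001,0.001,0.03,-0.367,0.001,0.001,0.05,-0.367,0.001,0.001,0.06,-0.367,0.001,0.001,0.068,-0.367,0.001,0.001,0.0725,-0.367,0.001,0.001,0.0725,-0.367,0.001,0.001,0.0725,-0.367])

```text
time: 11.15
tool_pos: [0.631, 0.2105, 0.1007]
tcp_rot: [-0.501, 3.1, 0.0]
wrist_force: [0.1, 0.1, 0.2]
width: 0.001
grip_force: 0.0
```

```bash
python3 - <<'E'
from h import *
w=bot.read_camera("wrist"); pickle.dump(w,open("pics/w4.pkl","wb"))
go([.629,.21,.090],108.8)
h2=cv2.cvtColor(w["pixels"],cv2.COLOR_BGR2HSV)
cv2.imwrite("pics/w4.png",w["pixels"])
E
```

```text
go [0.0021 0.0002 0.0107] turn -0.0073 alt 3.134 q6 -1.61 yaw now 108.4 t 11.2
```

View pics/w4.png

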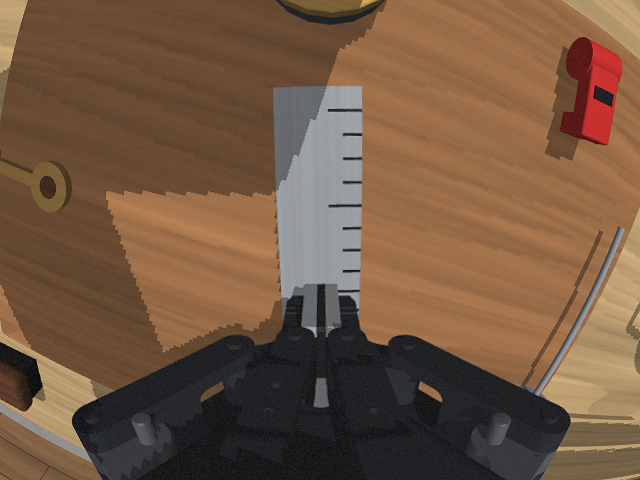

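The wrist view shows the closed fingertips on the rule's axis, at (320,290). The near end is at (275–362, 87), pointing at the tin. I press down gently.

Request:
play_rows(steps=[0,0,0.004,0,0,0,0.006,0,0,0,0.007,0,0,0,0.007,0])

```text
time: 11.7
tool_pos: [0.6303, 0.2103, 0.0927]
tcp_rot: [0.502, -3.101, 0.0]
wrist_force: [0.1, -0.4, -0.1]
width: -0.001
grip_force: 0.0
```

```bash
python3 - <<'E'
from h import *
go([.629,.21,.090],108.8); print(bot.read_state()["tool_pos"],bot.read_state()["wrist_force"])
E
```

```text
go [0.0013 0.0001 0.0027] turn -0.007 alt 3.135 q6 -1.61 yaw now 108.4 t 11.7
[0.63028416 0.21027876 0.09265327] [ 0.05478216 -0.37414882 -0.09881132]
```

Request:
play_rows(steps=[0,0,0.001,0,0,0,0.002,0,0,0,0.003,0,0,0,0.003,0])

```text
time: 12.2
tool_pos: [0.6305, 0.2104, 0.0901]
tcp_rot: [-0.502, 3.101, 0.0]
wrist_force: [-0.3, -0.3, 2.2]
width: -0.0
grip_force: 0.8
```

Request:
play_rows(steps=[0,0,0.0008,0,0,0,0.0012,0,0,0,0.0012,0])

```text
time: 12.58
tool_pos: [0.6307, 0.2104, 0.0901]
tcp_rot: [-0.502, 3.1, 0.0]
wrist_force: [-2.3, -1.7, 6.1]
width: 0.003
grip_force: 3.5
```

Request:
play_rows(steps=[0,0,0.0012,0,-0.001,0.003,0.0012,0.035,-0.0022,0.0066,0.0012,0.08,-0.0035,0.0105,0.0012,0.125,-0.0048,0.0143,0.0012,0.17,-0.006,0.018,0.0012,0.21,-0.0073,0.022,0.0012,0.255,-0.0085,0.0255,0.0012,0.3,-0.0095,0.0285,0.0012,0.33,-0.0095,0.0285,0.0012,0.33])

```text
time: 13.82
tool_pos: [0.6325, 0.2405, 0.0901]
tcp_rot: [0.014, 3.137, 0.001]
wrist_force: [-0.5, -2.2, 9.8]
width: -0.0
grip_force: 4.2
```

```bash
cat >> h.py <<'E'
def ruletop(z=.073,img=None):
    t=bot.read_camera("top"); cv2.imwrite(img,t["pixels"]) if img else 0
    h=cv2.cvtColor(t["pixels"],cv2.COLOR_BGR2HSV); roi=np.zeros(h.shape[:2],bool); roi[141:345,165:262]=1
    for p,b in blobs(roi&(h[...,1]<60)&(h[...,2]>70),150):
        r=cv2.minAreaRect(p.astype(np.float32)); print("rule",b.tolist(),px2w(t,cv2.boxPoints(r),z)[:,:2].round(4).tolist())
def rulewrist(name,z=.073):
    w=bot.read_camera("wrist"); cv2.imwrite(f"pics/{name}.png",w["pixels"]); pickle.dump(w,open(f"pics/{name}.pkl","wb"))
    h=cv2.cvtColor(w["pixels"],cv2.COLOR_BGR2HSV); m=(h[...,1]<60)&(h[...,2]>65); m[300:]=0; m[:,:150]=0; m[:,470:]=0
    for p,b in blobs(m,1500):
        X=wrist2w(w,p,z)[:,:2].astype(np.float32); r=cv2.minAreaRect(X); q=cv2.boxPoints(r)
        e=max([(q[1]-q[0]),(q[2]-q[1])],key=lambda v:abs(v[0])); q=q[np.argsort(q[:,0])]
        print("rule near end",q[:2].mean(0).round(4),"heading",np.degrees(np.arctan2(e[1],e[0]))%180,"size",np.round(r[1],4),b.tolist())
E
python3 - <<'E'
from h import *
print(bot.read_state()["wrist_force"]); go([.60,.24,.09],90); rulewrist("w5"); ruletop()
E
```

```text
[-0.50289673 -2.23178813  9.83764698]
go [ 0.0325 -0.0008 -0.    ] turn -0.0088 alt 3.133 q6 -1.23 yaw now 89.5 t 13.82
rule near end [0.545  0.2122] heading 15.065354 size [0.0917 0.0365] [206, 81, 148, 219, 18628]
rule [165, 152, 41, 56, 583] [[0.7023, 0.3208], [0.7225, 0.243], [0.6385, 0.2203], [0.6186, 0.2975]]
rule [189, 203, 31, 48, 937] [[0.6224, 0.2542], [0.6316, 0.2184], [0.5485, 0.1958], [0.5393, 0.2315]]
```

The rule followed the shift but turned only about 4°, because the fingertip slips when it twists. At 15° it still fits the 86 mm gap between tin and whistle, so I shift it left and then draw it forward along its own axis.

Request:
play_rows(steps=[0,0.003,0,0,0,0.008,0,0,0,0.014,0,0,0,0.02,0,0,0,0.026,0,0,0,0.032,0,0,0,0.038,0,0,0,0.042,0,0,0,0.042,0,0])

```text
time: 15.05
tool_pos: [0.6328, 0.2828, 0.0901]
tcp_rot: [0.013, 3.137, 0.001]
wrist_force: [0.2, -1.3, 8.5]
width: 0.003
grip_force: 4.1
```

```bash
python3 - <<'E'
from h import *
go([.60,.24,.09],90); rulewrist("w6")
E
```

```text
go [ 0.0324 -0.0431 -0.0001] turn -0.0084 alt 3.133 q6 -1.18 yaw now 89.5 t 15.05
rule near end [0.5452 0.2546] heading 14.984869 size [0.0917 0.0365] [207, 81, 147, 219, 18611]
```

Request:
play_rows(steps=[0.003,-0.0008,0,0,0.01,-0.0027,0,0,0.018,-0.0048,0,0,0.027,-0.0072,0,0,0.036,-0.0096,0,0,0.045,-0.012,0,0,0.054,-0.0145,0,0,0.063,-0.0169,0,0,0.07,-0.0188,0,0,0.07,-0.0188,0,0])

```text
time: 16.35
tool_pos: [0.5625, 0.265, 0.0901]
tcp_rot: [0.014, 3.137, 0.003]
wrist_force: [-0.0, 0.0, 8.3]
width: 0.003
grip_force: 4.4
```

```bash
python3 - <<'E'
from h import *
go([.488,.244,.09],90); rulewrist("w7"); print(bot.read_state()["tool_pos"])
E
```

```text
go [ 0.0743 -0.0217 -0.0003] turn -0.0087 alt 3.133 q6 -1.16 yaw now 89.5 t 16.35
rule near end [0.4754 0.2366] heading 15.2892885 size [0.0914 0.0365] [205, 82, 150, 218, 18556]
[0.5624674  0.26502619 0.09004501]
```

Request:
play_rows(steps=[0.003,-0.0008,0,0,0.01,-0.0027,0,0,0.018,-0.0048,0,0,0.027,-0.0072,0,0,0.036,-0.0096,0,0,0.045,-0.012,0,0,0.054,-0.0145,0,0,0.063,-0.0169,0,0,0.075,-0.02,0,0,0.075,-0.02,0,0])

```text
time: 17.65
tool_pos: [0.4871, 0.2458, 0.09]
tcp_rot: [0.014, 3.137, 0.003]
wrist_force: [-0.8, -0.0, 10.3]
width: -0.002
grip_force: 5.2
```

Request:
play_rows(steps=[0,0,-0.004,0,0,0,-0.015,0,0,0,-0.05,0,0,0,-0.08,0,0,0,-0.08,0,0,0,-0.08,0])

```text
time: 18.4
tool_pos: [0.4849, 0.2446, 0.1668]
tcp_rot: [-0.014, -3.141, 0.001]
wrist_force: [-0.5, 0.5, 0.5]
width: 0.002
grip_force: 0.0
```

```bash
python3 - <<'E'
from h import *
rulewrist("w8"); go([.419,.22,.17],105); ruletop(img="pics/t8.png")
E
```

```text
rule near end [0.4008 0.2168] heading 15.358774 size [0.1319 0.0375] [247, 101, 115, 199, 11351]
go [ 0.0653 -0.025  -0.0037] turn -0.2706 alt 2.871 q6 -1.14 yaw now 89.5 t 18.45
rule [172, 230, 44, 102, 1807] [[0.5693, 0.2852], [0.5788, 0.2486], [0.4038, 0.2005], [0.3946, 0.2366]]
```

View pics/w8.png

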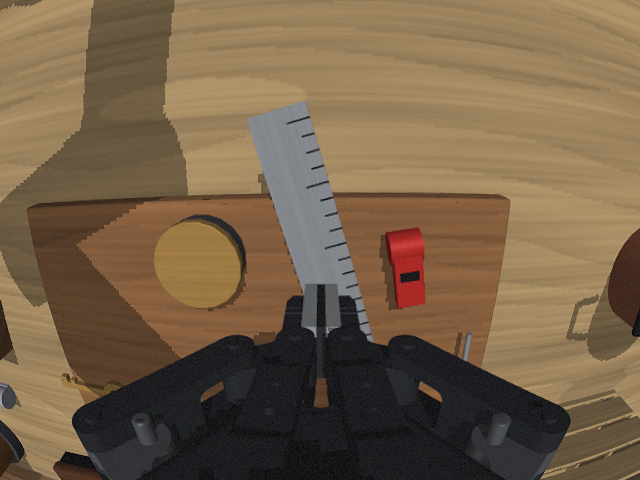

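The rule juts out about 54 mm between the tin at (200,262) and the whistle at (406,267), and neither has moved. Next I go over its overhanging end.

Request:
play_rows(steps=[0.0653,-0.022,-0.003,-0.274,0.0653,-0.022,-0.003,-0.274,0.0653,-0.022,-0.003,-0.274,0.0653,-0.022,-0.003,-0.274,0.0653,-0.022,0.03,-0.274,0.0653,-0.022,0.05,-0.274,0.0653,-0.022,0.05,-0.274,0.0653,-0.022,0.05,-0.274], jaw=85)

```text
time: 19.5
tool_pos: [0.421, 0.2238, 0.1182]
tcp_rot: [-0.414, 3.113, 0.001]
wrist_force: [0.6, -0.8, 0.7]
width: 0.665
grip_force: 0.0
```

```bash
python3 - <<'E'
from h import *
go([.4193,.2227,.076],105.2); rulewrist("w9"); print(bot.read_state()["tool_pos"])
E
```

```text
go [ 0.002  -0.0006  0.0422] turn -0.0007 alt 3.141 q6 -1.4 yaw now 105.2 t 19.5
rule near end [0.4002 0.2169] heading 15.138733 size [0.0343 0.0364] [284, 236, 75, 64, 4525]
[0.42119749 0.22393685 0.11857982]
```

Request:
play_rows(steps=[0.002,-0.001,0.02,0,0.002,-0.001,0.035,0,0.002,-0.001,0.04,0,0.002,-0.001,0.042,0,0.002,-0.001,0.042,0,0.002,-0.001,0.042,0])

```text
time: 20.3
tool_pos: [0.4188, 0.2221, 0.076]
tcp_rot: [-0.415, 3.113, 0.0]
wrist_force: [-0.4, 0.7, 0.2]
width: 0.667
grip_force: 0.0
```

Request:
play_rows(steps=[0,0,0,0,0,0,0,0,0,0,0,0,0,0,0,0,0,0,0,0,0,0,0,0], jaw=200, grip_force=100)

```text
time: 21.05
tool_pos: [0.4186, 0.222, 0.0757]
tcp_rot: [-0.415, 3.113, 0.0]
wrist_force: [-0.8, 0.3, 3.9]
width: 0.377
grip_force: 98.8
```

Request:
play_rows(steps=[0,0,-0.003,0,0,0,-0.01,0,0,0,-0.025,0,0,0,-0.045,0,0,0,-0.07,0,0,0,-0.09,0,0,0,-0.1,0,0,0,-0.1,0,0,0,-0.1,0])

```text
time: 22.18
tool_pos: [0.4176, 0.2216, 0.1746]
tcp_rot: [0.415, -3.112, 0.001]
wrist_force: [-0.4, -0.8, -2.3]
width: 0.375
grip_force: 99.3
```

```bash
python3 - <<'E'
from h import *
c=bot.read_camera("scene"); w=bot.read_camera("wrist"); print(bot.read_state()["torque"],bot.read_state()["tool_pos"])
a=cv2.resize(c["pixels"][150:400,270:520],(400,400)); b=cv2.resize(w["pixels"],(400,300)); b=np.vstack([b,np.zeros((100,400,3),np.uint8)])
cv2.imwrite("pics/v10.png",np.hstack([a,b]))
E
```

```text
[-0.03120565  0.15760906  0.04852844] [0.41753665 0.22157043 0.17433409]
```

View pics/v10.png

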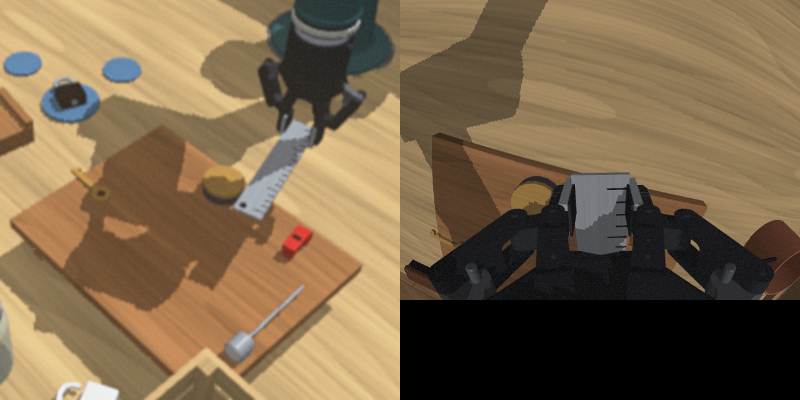

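The rule is held level enough by its end. Before carrying it I refine the pose of the rest by fitting its model edges to the images, and I check how far the rule droops.

```bash
python3 - <<'E'
from h import *
from scipy.optimize import minimize
L=.05;Z=.047;segs=[]
for y in(.0375,.0235,-.0235,-.0375): segs.append(((-L,y,Z),(L,y,Z)))
for s in(-L,L):
    for a,b in((.0375,.0235),(-.0235,-.0375)): segs.append(((s,a,Z),(s,b,Z)))
    segs.append(((s,-.0235,.035),(s,.0235,.035)))
P=np.vstack([np.linspace(a,b,40) for a,b in segs])
def grad(im):
    g=cv2.GaussianBlur(im,(0,0),1.2).astype(np.float32); m=0
    for k in range(3): m=m+cv2.Sobel(g[...,k],5,1,0)**2+cv2.Sobel(g[...,k],5,0,1)**2
    return np.sqrt(m)
t0=pickle.load(open("pics/top0.pkl","rb")); s0=pickle.load(open("pics/scene0.pkl","rb")); t=bot.read_camera("top"); sc=bot.read_camera("scene")
def fit(cs):
    gs=[grad(c["pixels"]) for c in cs]
    def f(v):
        r=np.radians(v[2]); X=P.copy(); X[:,0]=v[0]/1e3+P[:,0]*np.cos(r)-P[:,1]*np.sin(r); X[:,1]=v[1]/1e3+P[:,0]*np.sin(r)+P[:,1]*np.cos(r); o=0
        for c,g in zip(cs,gs):
            q=w2px(c,X).astype(np.float32); o-=np.minimum(cv2.remap(g,q[:,:1],q[:,1:],1),150).mean()
        return o
    b=min((minimize(f,[606+i,-202+j,82],method="Nelder-Mead",options=dict(initial_simplex=[[606+i,-202+j,82],[609+i,-202+j,82],[606+i,-199+j,82],[606+i,-202+j,85]])) for i in(-4,0,4) for j in(-4,0,4)),key=lambda r:r.fun)
    return b.x.round(2),round(b.fun,1)
for n,cs in dict(top0=[t0],top=[t],scene=[sc],all=[t0,t,sc]).items(): print(n,*fit(cs))
# droop: far end seen in scene at crop (247,213), near end (303,126) -> rays in vertical plane of the rule
st=bot.read_state(); R=Ro.from_rotvec(st["tcp_rot"]).as_matrix(); ax=-R[:,0]; n=R[:,1]; o=-sc["R"].T@sc["t"]
for uv in((247,213),(303,126)):
    p=np.array(uv)/1.6+[270,150]; d=sc["R"].T@np.linalg.inv(sc["mtx"])@np.r_[p,1]; X=o+d*((n@(st["tool_pos"]-o))/(n@d)); print("end: along",(X-st["tool_pos"])@ax,"z",X[2]-st["tool_pos"][2])
E
```

```text
top0 [ 604.09 -195.68   78.8 ] -72.5
top [ 605.04 -202.14   81.46] -106.5
scene [ 610.17 -201.69   81.  ] -138.4
all [ 605.61 -202.3    82.06] -297.7
end: along 0.1484635548832675 z -0.024622630074650848
end: along -0.016640892306787593 z -0.007169125195207432
```

Request:
play_rows(steps=[-0.003,-0.012,0,0.06,-0.009,-0.036,0,0.18,-0.016,-0.062,0,0.31,-0.022,-0.088,0,0.44,-0.029,-0.115,0,0.58,-0.035,-0.14,0,0.71,-0.042,-0.167,0,0.84,-0.049,-0.193,0,0.97,-0.055,-0.22,0,1.1,-0.062,-0.246,0,1.23])

```text
time: 23.62
tool_pos: [0.5431, -0.0009, 0.1752]
tcp_rot: [-1.467, -2.778, 0.0]
wrist_force: [0.7, 0.3, -2.9]
width: 0.376
grip_force: 99.3
```

```bash
python3 - <<'E'
from h import *
go([.6159,-.1317,.15],-8)
E
```

```text
go [-0.1491 -0.0136  0.0253] turn 0.7387 alt -2.403 q6 -0.65 yaw now 34.3 t 23.62
```

Request:
play_rows(steps=[-0.027,-0.002,0.002,0.13,-0.052,-0.005,0.005,0.26,-0.078,-0.007,0.01,0.39,-0.104,-0.009,0.015,0.52,-0.127,-0.012,0.02,0.63,-0.142,-0.013,0.025,0.71,-0.149,-0.0136,0.025,0.739,-0.149,-0.0136,0.025,0.739,-0.149,-0.0136,0.025,0.739])

```text
time: 24.75
tool_pos: [0.6161, -0.1291, 0.1506]
tcp_rot: [-2.363, -2.069, -0.0]
wrist_force: [-0.1, 0.4, -2.0]
width: 0.375
grip_force: 99.4
```

```bash
python3 - <<'E'
from h import *
st=bot.read_state(); R=Ro.from_rotvec(st["tcp_rot"]).as_matrix(); go([.6159,-.1317,.07],-8)
for n in("top","scene"):
    c=bot.read_camera(n); im=c["pixels"]; cv2.imwrite(f"pics/{n}11.png",im); h=cv2.cvtColor(im,cv2.COLOR_BGR2HSV)
    pr=w2px(c,[st["tool_pos"]+[0,0,-.005]-R[:,0]*a for a in(-.019,.161)]); print(n,"predicted ends",pr.round(1).tolist())
    x0,y0=np.maximum(pr.min(0)-25,0).astype(int); x1,y1=(pr.max(0)+25).astype(int)
    m=np.zeros(h.shape[:2],bool); m[y0:y1,x0:x1]=(h[...,1]<60)[y0:y1,x0:x1]&(h[...,2]>70)[y0:y1,x0:x1]
    for p,b in blobs(m,100):
        r=cv2.minAreaRect(p.astype(np.float32)); print(b.tolist(),cv2.boxPoints(r).round(1).tolist())
E
```

```text
go [-0.0026  0.0001  0.0806] turn 0.0072 alt -3.134 q6 -0.11 yaw now -7.6 t 24.75
top predicted ends [[395.7, 202.5], [504.3, 217.4]]
[405, 177, 33, 17, 267] [[405.0, 177.0], [437.0, 177.0], [437.0, 193.0], [405.0, 193.0]]
[521, 199, 8, 22, 105] [[519.4000244140625, 218.8000030517578], [525.0, 198.1999969482422], [531.5999755859375, 200.0], [525.9000244140625, 220.5]]
[434, 201, 73, 27, 1219] [[433.79998779296875, 219.5], [436.79998779296875, 195.6999969482422], [506.29998779296875, 204.39999389648438], [503.3999938964844, 228.1999969482422]]
scene predicted ends [[284.2, 207.4], [248.8, 170.3]]
[260, 145, 30, 8, 171] [[260.0, 145.0], [289.0, 145.0], [289.0, 152.0], [260.0, 152.0]]
[243, 170, 18, 14, 147] [[242.1999969482422, 174.39999389648438], [256.20001220703125, 167.39999389648438], [261.6000061035156, 178.1999969482422], [247.60000610351562, 185.1999969482422]]
[273, 191, 19, 21, 235] [[273.0, 191.0], [291.0, 191.0], [291.0, 211.0], [273.0, 211.0]]
```

Request:
play_rows(steps=[-0.0026,0,0.02,0.007,-0.0026,0,0.045,0.007,-0.0026,0,0.065,0.007,-0.0026,0,0.08,0.007,-0.0026,0,0.09,0.007,-0.0026,0,0.096,0.007,-0.0026,0,0.099,0.007,-0.0026,0,0.1,0.007,-0.0026,0,0.1,0.007])

```text
time: 25.98
tool_pos: [0.6164, -0.1321, 0.051]
tcp_rot: [2.371, 2.06, 0.001]
wrist_force: [0.0, -0.4, -1.2]
width: 0.375
grip_force: 99.3
```

```bash
cat > chk.py <<'E'
from h import *
st=bot.read_state(); go([.6159,-.1317,.0407],-8,st); R=Ro.from_rotvec(st["tcp_rot"]).as_matrix(); print(st["tool_pos"].round(4),st["wrist_force"].round(1),st["torque"].round(2))
c=bot.read_camera("top"); im=c["pixels"]; h=cv2.cvtColor(im,cv2.COLOR_BGR2HSV); m=np.zeros(h.shape[:2],bool); m[185:250,380:530]=((h[...,1]<60)&(h[...,2]>60))[185:250,380:530]
z=st["tool_pos"][2]-.003 if st["grip_force"]>5 else .038
for p,b in blobs(m,100):
    X=px2w(c,p,z)[:,:2]; d=np.radians(82); u=np.array([np.cos(d),np.sin(d)]); v=np.array([-u[1],u[0]]); Y=(X-[.606,-.202])
    print(b.tolist(),"along groove",np.percentile(Y@u,[1,99]).round(4),"across",np.percentile(Y@v,[2,98]).round(4))
E
python3 chk.py
```

```text
go [ 0.0003 -0.0005  0.0103] turn -0.0004 alt 3.141 q6 -0.11 yaw now -8.0 t 25.98
[ 0.6164 -0.1321  0.051 ] [ 0.  -0.4 -1.2] [ 0.09 -0.    0.01]
[390, 185, 28, 19, 299] along groove [0.0406 0.091 ] across [-0.0523 -0.0217]
[421, 185, 97, 65, 1130] along groove [-0.1412  0.019 ] across [-0.0599  0.019 ]
[385, 238, 27, 12, 197] along groove [0.0409 0.0855] across [0.0494 0.0725]
```

Request:
play_rows(steps=[0,0,0.003,0,0,0,0.006,0,0,0,0.008,0,0,0,0.009,0,0,0,0.01,0,0,0,0.01,0,0,0,0.01,0])

```text
time: 26.9
tool_pos: [0.6161, -0.132, 0.0414]
tcp_rot: [2.371, 2.061, 0.0]
wrist_force: [-2.7, 0.4, 5.3]
width: 0.377
grip_force: 99.9
```

Request:
play_rows(steps=[0,0,0.0005,0,0,0,0.001,0,0,0,0.001,0])

```text
time: 27.28
tool_pos: [0.6161, -0.132, 0.041]
tcp_rot: [2.371, 2.061, 0.0]
wrist_force: [-4.5, 1.5, 8.2]
width: 0.375
grip_force: 100.2
```

Request:
play_rows(steps=[0,0,0,0,0,0,0,0,0,0,0,0,0,0,0,0,0,0,0,0,0,0,0,0,0,0,0,0,0,0,0,0], jaw=85)

```text
time: 28.28
tool_pos: [0.616, -0.132, 0.0395]
tcp_rot: [2.371, 2.061, 0.0]
wrist_force: [0.6, 0.2, 0.4]
width: 0.664
grip_force: 0.0
```

Request:
play_rows(steps=[0,0,-0.005,0,0,0,-0.02,0,0,0,-0.05,0,0,0,-0.1,0,0,0,-0.15,0,0,0,-0.18,0,0,0,-0.18,0,0,0,-0.18,0])

```text
time: 29.28
tool_pos: [0.6155, -0.1319, 0.2192]
tcp_rot: [-2.371, -2.06, 0.0]
wrist_force: [-0.7, 0.0, 0.2]
width: 0.663
grip_force: 0.0
```

Request:
play_rows(steps=[0.03,-0.2,0,0,0.03,-0.2,0,0,0.03,-0.2,0,0,0.03,-0.2,0,0,0.03,-0.2,0,0,0.03,-0.2,0,0])

```text
time: 30.02
tool_pos: [0.4235, -0.0748, 0.2196]
tcp_rot: [2.371, 2.06, 0.001]
wrist_force: [0.5, 0.7, -0.1]
width: 0.664
grip_force: 0.0
```

```bash
python3 chk.py; python3 - <<'E'
from h import *
w=bot.read_camera("wrist"); s=bot.read_camera("scene")
d=np.radians(82); u=np.array([np.cos(d),np.sin(d),0]); v=np.array([-u[1],u[0],0])
h=cv2.cvtColor(s["pixels"],cv2.COLOR_BGR2HSV); m=np.zeros(h.shape[:2],bool); m[180:280,210:330]=((h[...,1]<60)&(h[...,2]>60))[180:280,210:330]
for p,b in blobs(m,60):
    Y=px2w(s,p,.038)-[.606,-.202,.038]; print("scene",b.tolist(),"along",np.percentile(Y@u,[1,99]).round(4),"across",np.percentile(Y@v,[2,98]).round(4))
E
```

```text
go [-0.0294  0.1983  0.1791] turn -0.0004 alt 3.141 q6 -0.09 yaw now -8.0 t 30.02
[ 0.4235 -0.0748  0.2196] [ 0.5  0.7 -0.1] [ 0.   -0.01 -0.02]
[387, 202, 97, 32, 1894] along groove [-0.09    0.0873] across [-0.0182  0.0184]
scene [296, 198, 21, 15, 80] along [-0.0267  0.0044] across [0.0785 0.1436]
scene [247, 201, 46, 44, 698] along [-0.0886  0.0904] across [-0.0203  0.0171]
scene [214, 239, 18, 18, 227] along [-0.0089  0.0505] across [-0.1586 -0.1254]
```

Both cameras show the rule flat in the groove, centred to within about 1 mm, with the arm clear of everything. I hand the job in.

```bash
python3 -c "
from workcell import bot
print(bot.finish_job())"
```

```text
the job is handed in; nothing more can be done
None
```

The job is handed in at about 30 s: the padlock lies flat in the middle of the coaster (within about 2 mm), the rule was drawn out about 54 mm over the shelf edge and now lies flat and centred in the rest's groove, and nothing else was touched.

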